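# Set the leak tester and hold the injector adapter sleeve home

## Robot

A 6-joint arm with a two-finger parallel gripper is mounted at the origin on the work surface. World frame = base frame: x ahead of the robot, y to its left, z up, the work surface at z = 0. Lengths are in m, angles in rad, forces in N, time in s.
With the tool pointing down it reaches from about 0.275 to 1 m from the base axis. Payload 8.4 kg.
Tool frame: the origin (TCP) lies on the centre line of the jaws, within the pads' length; the fingertips stand 17 mm ahead of it and the grasp point (between the pads) lies 2 mm behind it (bot.tcp_to_tips is the y of the fingertips in the tool frame, in m); y points along the fingers, z is the direction in which the jaws open and shut, and the axes are right-handed (so a half turn about y gives the same grasp; the last joint's range is limited). The gripper opens to 85 mm and grips with 20 to 120 N. Pads are 22 mm wide; open, the fingers measure 114 mm over their backs; the gripper's body (76 mm by 85 mm) begins 54 mm behind the grasp point. The pads swing forward as they close: fully open they stand 13 mm farther back than shut.
Start: joints at [1.347, 0.353, 1.633, -0, 1.155, -0.002], TCP at [0.137, 0.61, 0.248] pointing down, gripper open.
Joint ranges: [-2.63, 2.63], [-0.92, 2.1], [0.06, 2.66], [-1.3, 4.44], [0, 2.69], [-3.02, 3.02]. Speed limits (rad/s): [2.22, 2.22, 2.79, 3.14, 3.14, 3.14].

## Interface

Orientations are given as a unit quaternion [x, y, z, w].
In Python, from workcell import bot, hand, kinematics, get_obs, vision, hand_in gives the robot as it stands. The module is installed in compiled form; this text tells all that it offers. Calls block until the motion is done:
- bot.reach(position, orientation): joint-space move of the TCP to a pose.
- bot.servo_line(position, ori=None, velocity=0.15): straight line of the TCP; ori=None keeps the orientation; velocity is the mean speed in m/s.
- bot.goto_joints(angles): joint-space move.
- hand.move_gripper(opening, strength=None): finger opening in m; strength is the grip in N (None keeps the last); returns when the fingers have stopped.
- bot.dwell(seconds).
- kinematics.solve_ik(position, orientation): joint angles nearest the present ones, or None.
- get_obs(): the state.
- vision.read_camera(name): name is "side" or "top"; returns a dict with "frame" (480x640x3 uint8, red, green, blue), "intrinsics" (3x3 intrinsics, pixels), "view" (4x4, takes a point from world to camera coordinates). Camera axes: x right, y down, z forward; pixel columns grow to the right and rows downward; lengths in m; the calibration is good to about 2 mm. A picture is of the moment at which its call begins. There is no depth.
A pose or a line that the arm cannot do raises bot.IKError and nothing moves.
- hand_in(): hands the job in, once; it reports no verdict.
The state is a dict: "time_s": time; "joint_pos": joint angles; "joint_vel": joint speeds; "joint_efforts": joint torques, N m; "position": TCP position; "orientation": TCP orientation; "wrist_force": force on the tool from outside, world axes, zero at the start; "ft_torque": the same for the moment, N m; "gripper_width": finger opening in m.
Only numpy, scipy, OpenCV 4.12 (cv2) and the standard library are available. Lean on these libraries where they do the work, as an engineer would, in place of code of your own. Each camera call takes 0.05 s, during which the arm holds its last target.

## Task

An injector stands clamped nozzle-up in the leak-test stand, with the knurled adapter sleeve slipped over its nozzle but only resting on the cross-pin hidden inside. Turn the stand's selector knob until it sits at the four-dot mark; then turn the sleeve by feel until its hidden keyways drop over the pin, push it fully home against the sprung seal, and finish while still holding it pushed home: do not let go. Leave the loose parts on the bench alone.

Things in the scene. Friction and masses are not known exactly. Their poses are not given: they have to be found in the camera images.
- stand: leak-test stand, fixed: grey base plate 230 x 300 x 12 mm with the injector in its V-block at [0, 85] mm and the selector on its 62 mm high valve block at [0, -85] mm in this frame. Origin on the bench midway between the two axes, z up, x away from the operator. Toggle clamp on the injector's +x side, handle reaching 180 mm out, 113 mm high; a flush gauge at [86, -85] mm.
- selector (a joint): selector angle in rad, growing clockwise seen from above. A sprung detent catches it at 0 (one dot), 0.524 (two dots), 1.047 (three), 1.571 (four) and 2.094 (five); let go between two marks, it snaps to the nearer. About 0.1 N m turns it past a detent; stops lie 0.12 rad beyond the end marks. It starts at one, two or three dots.
- selector_grip (a point): point on the selector's vertical axis at the height to grip, 89.5 mm above the bench, turning with it. The knob is a black bar 12 mm wide, 42 mm long, 30 mm tall on a disc 42 mm across; bar top 8 mm above this point, disc top 22 mm and dial plate 26 mm below. x points along the bar to its narrow, white-lined pointer end. Marks: one to five black dots, clockwise, on the white dial.
- sleeve: knurled purple anodised adapter sleeve, a cap closed at the top, 42 mm in diameter, 72 mm tall, about 0.18 kg, loose on the nozzle. Origin: centre of its underside; z up. A slim 14 mm nipple stands on top. Its bore slides on the nozzle nut with 0.6 mm play all round; two opposite keyways 8.5 mm wide run up the bore along this body's +x and -x. Starts resting on the pin, 12 mm above home.
- sleeve_head (a point): point on the sleeve's axis 54 mm above its underside (18 mm below its flat top), a good height to grip; fixed in the sleeve. The knurled head is the top 28 mm. It is clear all round and above; everything of the stand lies below the sleeve's underside. The oiled sleeve turns and slides easily while upright.
- seat (a point): point on the injector's vertical axis on its flange top, 118 mm above the bench: the sleeve's origin lies here when home. Axes as the stand's. The hidden cross-pin (4 mm thick, 32 mm long) lies level through this axis 22 mm higher, at any heading: the injector is clamped at any rotation. So the sleeve needs up to half a turn one way; a keyway catches within about 0.14 rad of the pin.
- seal (a joint): travel in m of the sprung rubber seal ring in the flange, which the sleeve's rim meets after dropping 8 mm freely: 0 untouched (4 mm proud), 0.004 flush, sleeve home. It pushes up with 4.5 N at 0 and about 12 N at 0.004; let go, it lifts the sleeve again by about 4 mm.
- hollow_bolt: steel hollow bolt standing on its hex head, 22 mm across, 33 mm tall; origin at the centre of its underside. Not part of the job.
- spacer: white ceramic spacer ring, 30 mm outside, 18 mm tall; origin at the centre of its underside. Not part of the job.
- spanner: chrome ring spanner lying flat, 187 mm long, 10 mm thick; origin under its middle, x along it. Not part of the job.
- boot: grey rubber nozzle boot standing on its wide end, 28 mm across, 36 mm tall; origin at the centre of its underside. Not part of the job.
Things that resemble listed ones, but are neither listed nor needed, are in the scene too. There is more than one size of the sleeve; the job needs the smallest.

How it is judged:
By the outcome, as a careful person would: the job done as asked, in the order asked, and still so for the second after the job is handed in, while the arm keeps its last pose, push and grip.
It also fails if it takes over 64 s, if anything falls off the work surface, if the arm or the gripper's body presses on something with over 40 N, if the wrist force passes 120 N, or if a joint passes its speed limit or range.

## Working session

There is one attempt and no reset: what is moved stays moved. The work goes in short steps, each a Python script; the robot and the scene stay as the last script left them, time stands still between calls to the robot, and variables do not carry over. Pictures are saved under pics/ and viewed, and the job is handed in when it is done.

```bash
mkdir -p pics; ls
python3 - <<'E'
from workcell import bot,hand,kinematics,get_obs,vision
import cv2,numpy as np
for n in("side","top"):
    r=vision.read_camera(n); cv2.imwrite(f"pics/{n}0.png",r["frame"][:,:,::-1])
    print(n,r["intrinsics"].round(1).tolist(),r["view"].round(3).tolist())
    np.savez(f"{n}0.npz",**r)
print(get_obs())
E
```

```text
pics
side [[514.5, 0.0, 325.9], [0.0, 514.5, 240.0], [0.0, 0.0, 1.0]] [[0.832, -0.555, 0.011, -0.425], [-0.299, -0.465, -0.833, 0.26], [0.467, 0.69, -0.553, 0.669], [0.0, 0.0, 0.0, 1.0]]
top [[587.4, 0.0, 318.9], [0.0, 587.4, 228.4], [0.0, 0.0, 1.0]] [[-0.002, -1.0, 0.002, 0.04], [-0.994, 0.002, -0.111, 0.535], [0.111, -0.002, -0.994, 1.246], [0.0, 0.0, 0.0, 1.0]]
{'time_s': 0.1, 'joint_pos': array([ 1.34660946e+00,  3.53579477e-01,  1.63404377e+00,  2.32440660e-05,
        1.15520011e+00, -2.39128946e-03]), 'joint_vel': array([ 0.00098854, -0.00106148, -0.00242747,  0.00054753, -0.00026359,
       -0.00035863]), 'joint_efforts': array([ 1.02662543e-03, -6.06362915e+01, -3.42820036e+01,  1.80249622e-04,
        3.87793334e-03,  1.90200879e-06]), 'position': array([0.13738814, 0.60930563, 0.24764322]), 'orientation': array([ 0.7031941 , -0.07831589,  0.07820257, -0.70233114]), 'wrist_force': array([-0.20412668,  0.47672754,  0.2738135 ]), 'ft_torque': array([-0.01421391,  0.00613756, -0.03240801]), 'gripper_width': 0.08582607719916159}
```

View pics/side0.png

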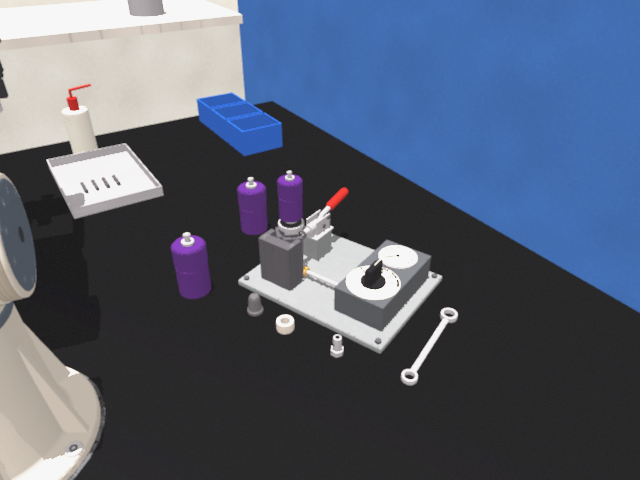

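View pics/top0.png

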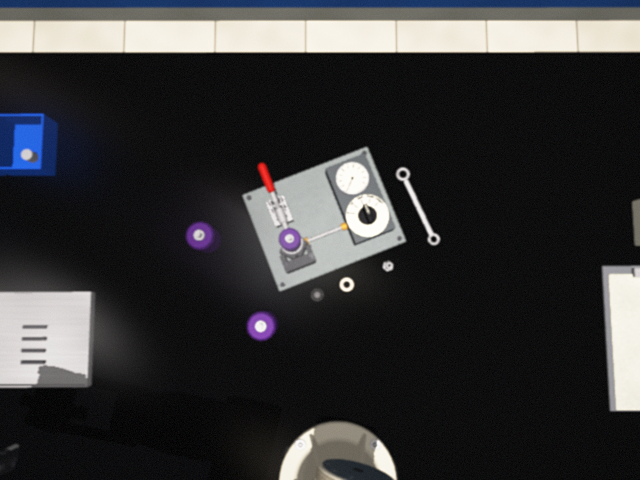

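Candidates for the sleeve, as pixels in the top view: (290,239) on the injector, and the larger free-standing ones at (200,236) and (261,326). In the side view they are at (290,197), (252,207) and (191,265). I choose the one on the stand. The selector is the black bar at top (367,214). The gauge at (352,177) is a white-dial lookalike. Next I take close crops and measure.

```bash
cat > hl.py <<'E'
import numpy as np,cv2
from workcell import bot,hand,kinematics,get_obs,vision
from scipy.spatial.transform import Rotation as R
def ray(r,u,v):
    d=r["view"][:3,:3].T@(np.linalg.inv(r["intrinsics"])@[u,v,1]); o=-r["view"][:3,:3].T@r["view"][:3,3]
    return o,d/np.linalg.norm(d)
def onz(r,u,v,z):
    o,d=ray(r,u,v); return o+d*(z-o[2])/d[2]
def proj(r,p):
    c=r["view"][:3,:3]@np.asarray(p)+r["view"][:3,3]; q=r["intrinsics"]@c; return q[:2]/q[2]
def blobs(mask,minA=30):
    cs,_=cv2.findContours(mask.astype(np.uint8),cv2.RETR_EXTERNAL,cv2.CHAIN_APPROX_NONE)
    return sorted([c for c in cs if cv2.contourArea(c)>minA],key=cv2.contourArea,reverse=True)
def down(phi):
    # tool y down, tool z (jaw direction) at world heading phi
    z=np.array([np.cos(phi),np.sin(phi),0]); y=np.array([0,0,-1.]); x=np.cross(y,z)
    return R.from_matrix(np.c_[x,y,z]).as_quat()
E
python3 - <<'E'
from hl import *
t=np.load("top0.npz"); s=np.load("side0.npz")
ft=t["frame"]; fs=s["frame"]
cv2.imwrite("pics/ct.png",cv2.resize(ft[140:300,235:415],None,fx=4,fy=3.7,interpolation=cv2.INTER_CUBIC)[:,:,::-1])
cv2.imwrite("pics/cs.png",cv2.resize(fs[160:350,230:450],None,fx=3.5,fy=3.1,interpolation=cv2.INTER_CUBIC)[:,:,::-1])
for n,r,f in(("top",t,ft),("side",s,fs)):
    h=cv2.cvtColor(f,cv2.COLOR_RGB2HSV)
    m=(h[...,0]>125)&(h[...,0]<155)&(h[...,1]>90)&(h[...,2]>30)
    for c in blobs(m): print(n,"purple",cv2.boundingRect(c),[round(float(x),1) for x in cv2.minEnclosingCircle(c)[0]],cv2.contourArea(c))
    # white discs
    w=(h[...,1]<40)&(h[...,2]>190)
    for c in blobs(w,100):
        b=cv2.boundingRect(c)
        if b[0]>320 and b[0]<420 and b[1]>140 and b[2]<100: print(n,"white",b,cv2.fitEllipse(cv2.convexHull(c)))
h=cv2.cvtColor(ft,cv2.COLOR_RGB2HSV)
g=(h[...,2]>80); g[:120]=0; g[310:]=0; g[:,:230]=0;g[:,420:]=0
c=blobs(cv2.morphologyEx(g.astype(np.uint8),cv2.MORPH_OPEN,np.ones((3,3))),2000)[0]
rr=cv2.minAreaRect(c); print(rr,cv2.boxPoints(rr))
for p in [(367,149),(405,241),(281,290),(244,196)]: print(onz(t,*p,0.012).round(4))
E
```

```text
top purple (184, 221, 37, 32) [202.0, 237.0] 819.0
top purple (246, 310, 33, 32) [262.0, 325.4] 768.0
top purple (280, 229, 20, 21) [289.7, 238.7] 303.5
top white (346, 194, 47, 43) ((367.9234924316406, 215.0123291015625), (42.08755874633789, 46.11672592163086), 85.3008804321289)
top white (336, 162, 33, 32) ((351.8951721191406, 177.72264099121094), (31.93404197692871, 32.83775329589844), 99.34446716308594)
top white (374, 440, 22, 40) ((383.57354736328125, 461.8868103027344), (16.324031829833984, 45.520751953125), 158.1334991455078)
top white (397, 168, 42, 76) ((417.7091979980469, 205.36590576171875), (22.016014099121094, 83.44725036621094), 154.39471435546875)
top white (340, 278, 14, 13) ((346.36517333984375, 284.1445007324219), (13.158507347106934, 13.51452350616455), 108.10958099365234)
side purple (170, 235, 42, 65) [190.4, 266.6] 1856.5
side purple (237, 181, 31, 54) [252.0, 207.5] 1296.0
side purple (277, 174, 26, 48) [289.6, 197.5] 1020.5
side white (374, 245, 44, 24) ((395.25006103515625, 257.16815185546875), (24.364715576171875, 45.069766998291016), 87.93701934814453)
side white (401, 308, 57, 74) ((429.02032470703125, 344.5001525878906), (32.37987518310547, 87.6159439086914), 33.646244049072266)
((318.84478759765625, 207.362060546875), (127.94407653808594, 137.60023498535156), 68.19859313964844) [[231.20686 173.51724]
 [358.96548 122.41379]
 [406.48273 241.20688]
 [278.7241  292.31033]]
[ 0.7159 -0.0683  0.012 ]
[ 0.5093 -0.1496  0.012 ]
[0.4027 0.1223 0.012 ]
[0.6099 0.2054 0.012 ]
```

View pics/ct.png

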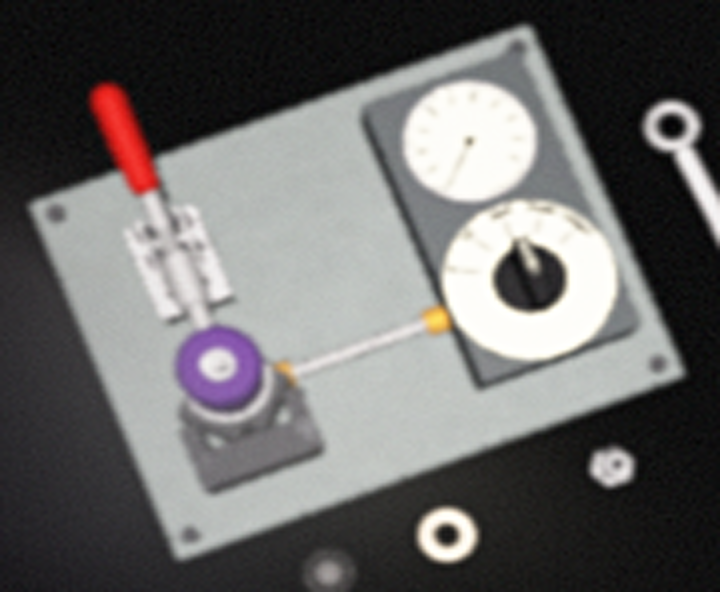

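View pics/cs.png

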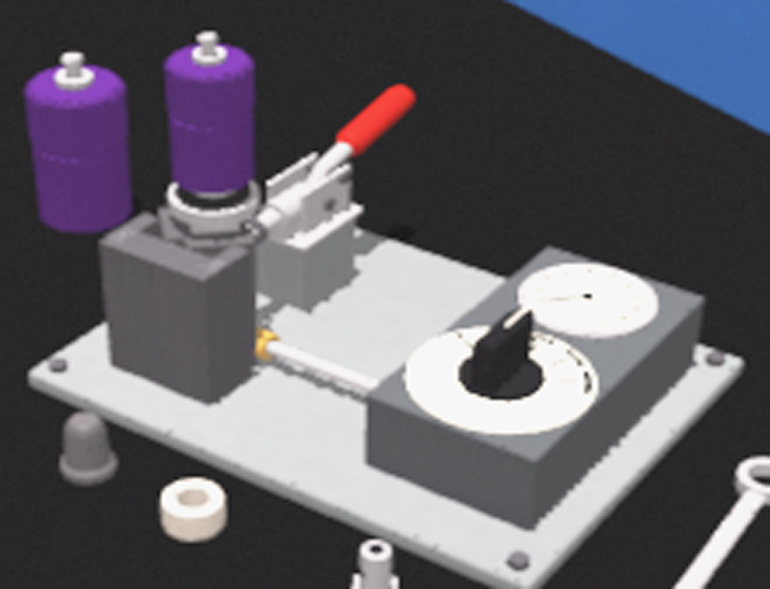

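Run:
```python
from hl import *
t=np.load("top0.npz"); s=np.load("side0.npz")
c=np.array([.5595,.0275]); y=.375
for z,(u,v) in ((.0635,(367.9,215.0)),): print("dial top",onz(t,u,v,z))
Rm=np.array([[np.cos(y),-np.sin(y)],[np.sin(y),np.cos(y)]])
for q in((0,-.085),(86e-3,-.085),(0,.085)): print(q,c+Rm@q)
# gauge
print("gauge",onz(t,351.9,177.7,.0625), onz(s,395.25,257.17,.0625))
# sleeve head-center via top cam, plane z: 118+12+72=202mm top
print("sleeve top",onz(t,289.7,238.7,.202),)
# rectify dial plane from both views, 0.25mm/px
for n,r in(("top",t),("side",s)):
  for z,nm in((.0635,"dial"),(.0975,"bar")):
    p0=np.array([.59,-.052]);hw=.04
    W=np.array([p0+[hw,hw],p0+[hw,-hw],p0+[-hw,-hw],p0+[-hw,hw]])  # img up=+x, right=-y
    px=np.float32([proj(r,[*w,z]) for w in W])
    H=cv2.getPerspectiveTransform(px,np.float32([[0,0],[400,0],[400,400],[0,400]]))
    cv2.imwrite(f"pics/r_{n}_{nm}.png",cv2.warpPerspective(r["frame"],H,(400,400),flags=cv2.INTER_CUBIC)[:,:,::-1])
a=[cv2.imread(f"pics/r_{n}.png") for n in("top_dial","side_dial")]
cv2.imwrite("pics/rd.png",np.hstack(a))
a=[cv2.imread(f"pics/r_{n}.png") for n in("top_bar","side_bar")]
cv2.imwrite("pics/rb.png",np.hstack(a))
```

```text
dial top [ 0.56007678 -0.06424347  0.0635    ]
(0, -0.085) [ 0.59063316 -0.05159315]
(0.086, -0.085) [ 0.67065682 -0.02009371]
(0, 0.085) [0.52836684 0.10659315]
gauge [ 0.64065817 -0.03103134  0.0625    ] [ 0.63799152 -0.0290867   0.0625    ]
sleeve top [0.49681032 0.0946519  0.202     ]
```

View pics/rd.png

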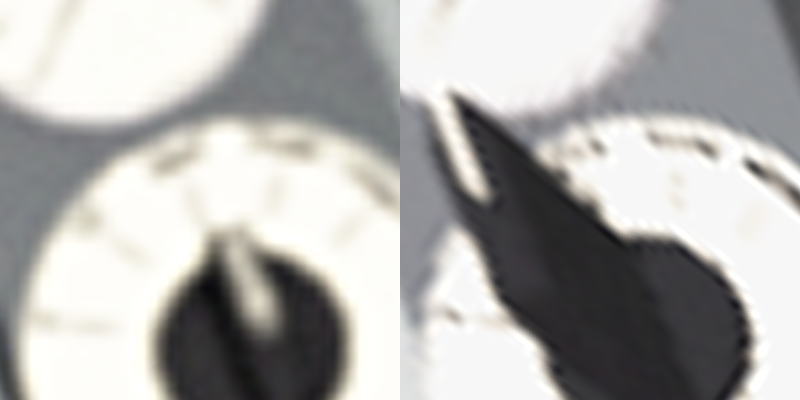

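View pics/rb.png

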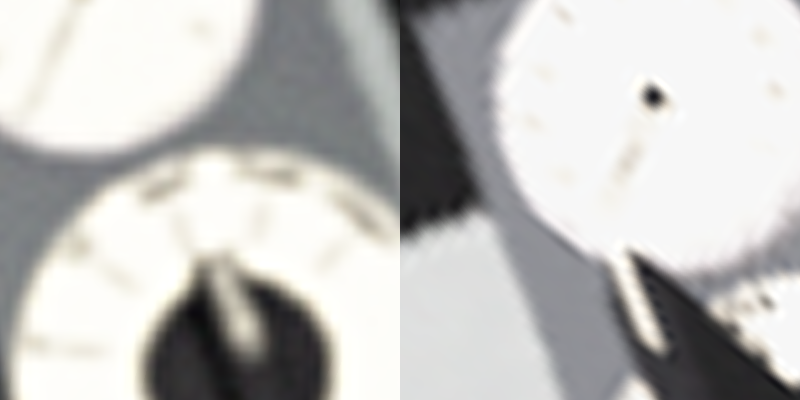

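The crop confirms the sleeve on the injector, narrower than the two on the bench. The pointer is at the third mark: line heading is about 0.44 and mark 3 is at about 0.43. The marks run clockwise at 1.45, 0.91, 0.43, -0.13 and -0.61 rad. The plate isn't centred on the stand frame, but dial–gauge is 87 mm (86 given) and dial–sleeve is 171 mm (170 given), so I'll use those directly. Next I refine the axes with both views.

Run:
```python
from hl import *
t=np.load("top0.npz"); s=np.load("side0.npz")
for n,r in(("top",t),("side",s)):
    f=r["frame"]; h=cv2.cvtColor(f,cv2.COLOR_RGB2HSV)
    m=(h[...,0]>120)&(h[...,0]<165)&(h[...,1]>60)&(h[...,2]>25)
    for c in blobs(m): print(n,cv2.boundingRect(c),cv2.contourArea(c),cv2.fitEllipse(cv2.convexHull(c)))
# side dial ellipse: white mask with hull
h=cv2.cvtColor(s["frame"],cv2.COLOR_RGB2HSV); w=(h[...,1]<40)&(h[...,2]>190)
w[:,:340]=0;w[:,405:]=0;w[:262]=0;w[305:]=0
for c in blobs(w,60): e=cv2.fitEllipse(cv2.convexHull(c));print(cv2.boundingRect(c),e,onz(s,*e[0],.0635))
# expected projections from hypothesised axes
a=np.array([.4968,.0947])
for r in(t,s): print([proj(r,[*a,z]).round(1).tolist() for z in(.13,.174,.202,.21)])
f=s["frame"][165:240,265:320]; g=t["frame"][215:270,265:320]
cv2.imwrite("pics/sl.png",np.hstack([cv2.resize(x,(440,600) if i==0 else (360,600),interpolation=cv2.INTER_NEAREST) for i,x in enumerate((f,g))])[:,:,::-1])
```

```text
top (184, 220, 38, 34) 894.0 ((202.30262756347656, 236.8785400390625), (31.599088668823242, 38.84392166137695), 115.97310638427734)
top (245, 310, 34, 32) 802.5 ((261.77294921875, 324.87213134765625), (31.586578369140625, 34.58924865722656), 52.305023193359375)
top (279, 228, 22, 22) 339.0 ((289.58294677734375, 238.91123962402344), (20.726181030273438, 22.22294044494629), 147.84625244140625)
side (170, 234, 42, 66) 1911.5 ((191.0203399658203, 265.8199462890625), (43.37895584106445, 69.37581634521484), 171.4281005859375)
side (236, 180, 32, 56) 1348.0 ((252.12745666503906, 206.93435668945312), (36.58736801147461, 59.108280181884766), 176.003662109375)
side (276, 174, 27, 49) 1042.0 ((290.15972900390625, 197.43212890625), (35.48359680175781, 51.916160583496094), 176.8318328857422)
(340, 262, 61, 38) ((367.97186279296875, 279.712646484375), (36.73736572265625, 66.3555679321289), 104.62324523925781) [ 0.55688311 -0.05521779  0.0635    ]
(383, 262, 22, 7) ((395.5145568847656, 263.8460693359375), (8.024726867675781, 25.57164192199707), 98.68389892578125) [ 0.62443102 -0.04576682  0.0635    ]
[[291.4, 242.1], [290.4, 240.1], [289.7, 238.7], [289.5, 238.3]]
[[290.0, 216.4], [289.2, 194.0], [288.7, 179.2], [288.6, 174.8]]
```

View pics/sl.png

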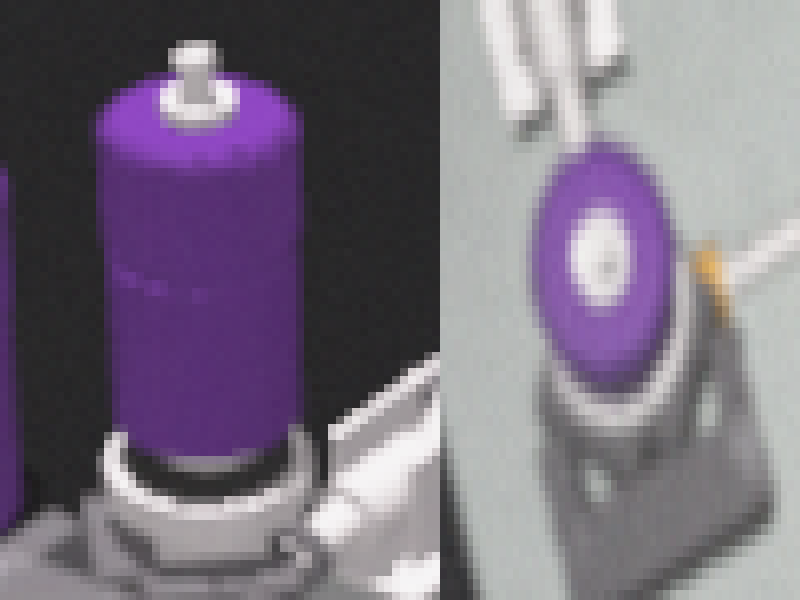

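Run:
```python
from hl import *
p=[.5605,-.064,.30]
for phi in (.40+np.pi/2,.40-np.pi/2):
    print(phi,kinematics.solve_ik(p,down(phi)))
for k in range(-6,7):
    phi=k*np.pi/6; q=kinematics.solve_ik([.4972,.094,.24],down(phi)); print(round(phi,2),None if q is None else np.round(q,2))
```

```text
1.9707963267948965 [-1.16350279e-01  2.11909456e-01  1.70718713e+00 -4.44089210e-16
  1.22249606e+00 -2.08714661e+00]
-1.1707963267948966 [-1.16350279e-01  2.11909456e-01  1.70718713e+00 -4.44089210e-16
  1.22249606e+00  1.05444605e+00]
-3.14 [ 0.18  0.18  1.89 -0.    1.07 -2.96]
-2.62 [ 0.18  0.18  1.89 -0.    1.07  2.8 ]
-2.09 [ 0.18  0.18  1.89 -0.    1.07  2.28]
-1.57 [ 0.18  0.18  1.89 -0.    1.07  1.75]
-1.05 [ 0.18  0.18  1.89 -0.    1.07  1.23]
-0.52 [ 0.18  0.18  1.89 -0.    1.07  0.71]
0.0 [ 0.18  0.18  1.89 -0.    1.07  0.18]
0.52 [ 0.18  0.18  1.89 -0.    1.07 -0.34]
1.05 [ 0.18  0.18  1.89 -0.    1.07 -0.86]
1.57 [ 0.18  0.18  1.89 -0.    1.07 -1.39]
2.09 [ 0.18  0.18  1.89 -0.    1.07 -1.91]
2.62 [ 0.18  0.18  1.89 -0.    1.07 -2.43]
3.14 [ 0.18  0.18  1.89 -0.    1.07 -2.96]
```

Run:
```python
from hl import *
phi=.40-np.pi/2
bot.reach([.5605,-.064,.30],down(phi)); o=get_obs(); print(o["time_s"],o["position"])
hand.move_gripper(.05); print(get_obs()["time_s"])
bot.servo_line([.5605,-.064,.13],velocity=.2)
o=get_obs(); print(o["time_s"],o["position"],o["wrist_force"],o["gripper_width"])
r=vision.read_camera("side"); cv2.imwrite("pics/s1.png",cv2.resize(r["frame"][130:350,240:480],(720,560))[:,:,::-1])
r=vision.read_camera("top"); cv2.imwrite("pics/t1.png",cv2.resize(r["frame"][140:300,235:415],(640,560))[:,:,::-1])
```

```text
2.9083 [ 0.56058373 -0.06331338  0.2999396 ]
3.35
4.35 [ 0.56124947 -0.06406799  0.13094193] [-0.3257386   0.18109251 -0.11026231] 0.04984787037377195
```

View pics/s1.png

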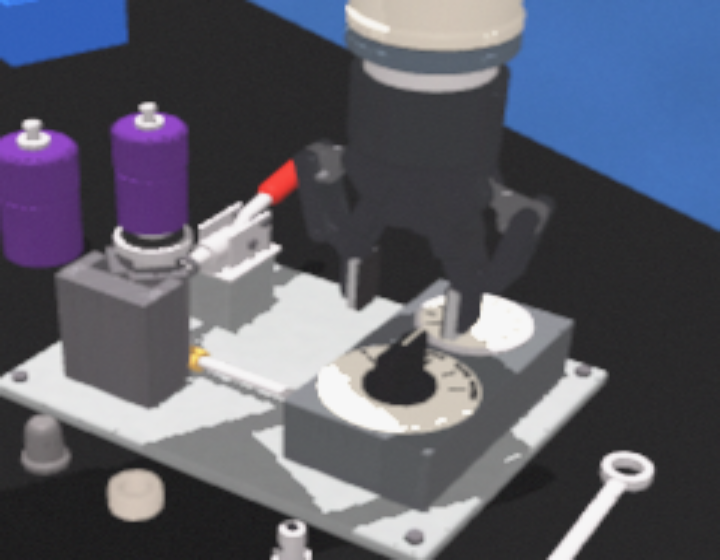

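The picture shows the open fingers at (355,285) and (450,310), straddling the knob bar at (405,350), with nothing else near them. I'll go down, grip and turn.

Run:
```python
from hl import *
def p(tag):
    o=get_obs(); print(tag,round(o["time_s"],2),o["position"].round(4),o["wrist_force"].round(1),o["ft_torque"].round(2),round(o["gripper_width"],4),o["joint_pos"][5].round(3))
phi=.40-np.pi/2
P=[.5605,-.064,.089]
bot.servo_line(P,velocity=.1); p("down")
hand.move_gripper(.0,strength=40); p("grip")
for d in(.15,.3,.45,.56):
    bot.servo_line(P,down(phi-d)); p(d)
r=vision.read_camera("side"); cv2.imwrite("pics/s2.png",cv2.resize(r["frame"][130:350,240:480],(720,560))[:,:,::-1])
```

```text
down 5.01 [ 0.5606 -0.064   0.0891] [ 0.2 -0.3  0.6] [ 0.02  0.03 -0.01] 0.05 1.054
grip 5.43 [ 0.5607 -0.0636  0.0897] [-2.5  3.4  5.7] [ 0.53  0.33 -0.07] 0.0112 1.055
0.15 5.73 [ 0.5606 -0.0637  0.0897] [-2.4  2.6  6.1] [0.49 0.35 0.09] 0.011 1.205
0.3 6.03 [ 0.5606 -0.0638  0.0897] [-1.9  2.8  6. ] [ 0.38  0.36 -0.05] 0.0112 1.355
0.45 6.33 [ 0.5606 -0.0639  0.0897] [-2.   1.3  7.5] [ 0.29  0.45 -0.34] 0.0112 1.505
0.56 6.59 [ 0.5607 -0.0639  0.0897] [-2.2  1.3  6.8] [0.24 0.31 0.03] 0.0111 1.615
```

View pics/s2.png

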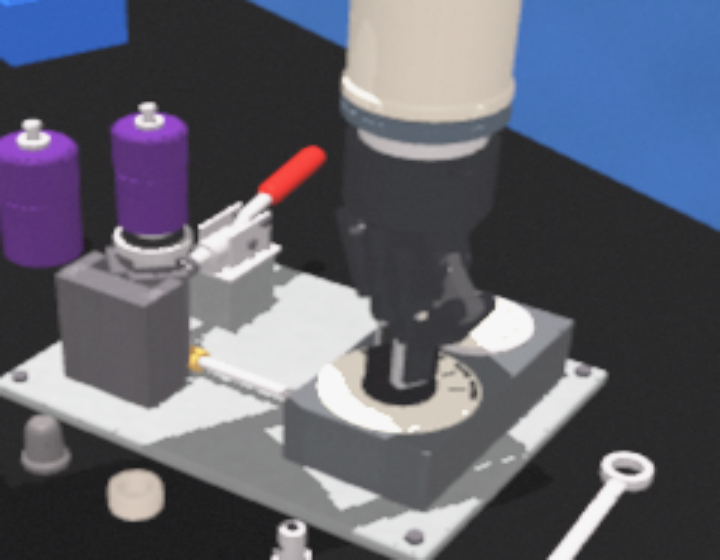

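The grip holds at (400,365). The torque pattern, -0.34 N·m and then back to near zero, shows one detent passed. I'll release, rise and check the dial.

Run:
```python
from hl import *
hand.move_gripper(.05); 
bot.servo_line([.5605,-.064,.32],velocity=.3)
a=[.4972,.094]
phi=-1.71
hand.move_gripper(.085)
bot.reach([*a,.29],down(phi)); o=get_obs(); print(o["time_s"],o["position"],o["joint_pos"][5],o["wrist_force"])
r=vision.read_camera("side"); 
im=[]
s=r
for z in(.0635,.0975):
    p0=np.array([.575,-.058]);hw=.045
    W=np.array([p0+[hw,hw],p0+[hw,-hw],p0+[-hw,-hw],p0+[-hw,hw]])
    px=np.float32([proj(s,[*w,z]) for w in W])
    H=cv2.getPerspectiveTransform(px,np.float32([[0,0],[400,0],[400,400],[0,400]]))
    im.append(cv2.warpPerspective(s["frame"],H,(400,400),flags=cv2.INTER_CUBIC)[:,:,::-1])
cv2.imwrite("pics/rd2.png",np.hstack(im))
cv2.imwrite("pics/s3.png",cv2.resize(r["frame"][100:340,230:450],(660,600))[:,:,::-1])
r=vision.read_camera("top"); cv2.imwrite("pics/t3.png",cv2.resize(r["frame"][140:300,235:415],(640,560))[:,:,::-1])
```

```text
9.1833 [0.49789229 0.09361339 0.29046379] 1.8927129040465462 [0.45279973 0.21792356 0.04715005]
```

View pics/rd2.png

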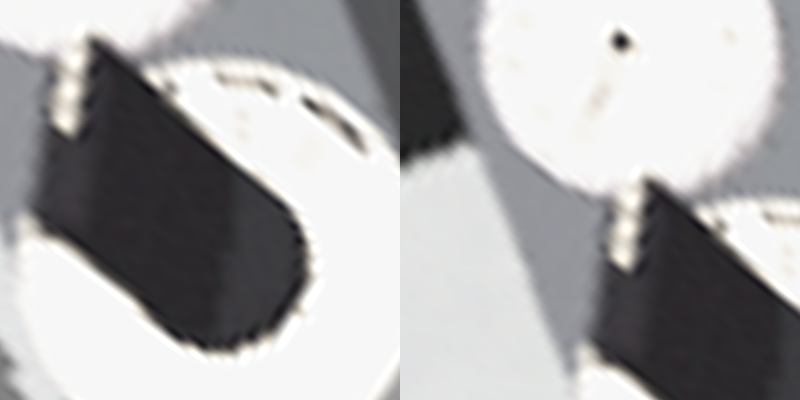

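View pics/s3.png

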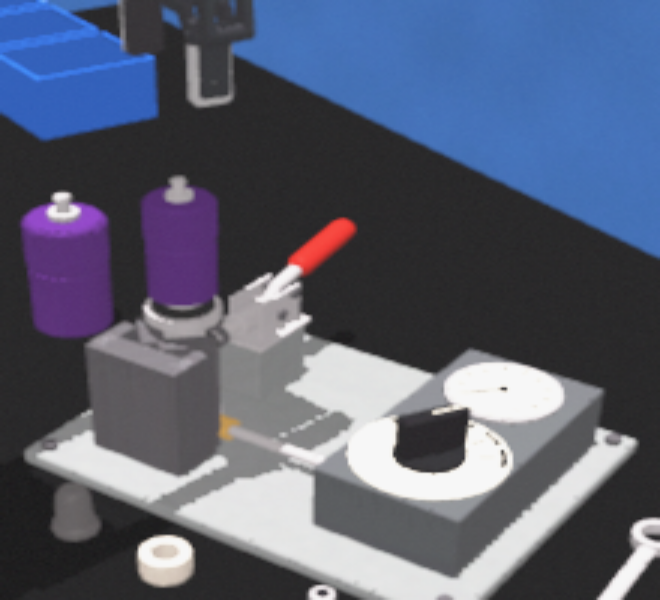

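View pics/t3.png

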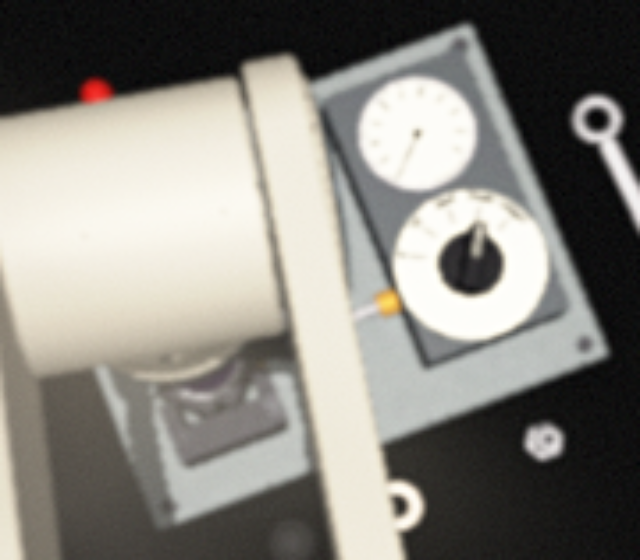

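The pointer now lies along (478,220)–(474,255) in the top view, heading about -0.165. Mark four is expected at about -0.13, so it sits at four dots. Now the sleeve.

```bash
cat >> hl.py <<'E'
def p(tag):
    o=get_obs(); print(tag,round(o["time_s"],2),(o["position"]*1000).round(2),o["wrist_force"].round(1),o["ft_torque"].round(2),round(o["gripper_width"],4),o["joint_pos"][5].round(3)); return o
E
python3 - <<'E'
from hl import *
a=[.4972,.094]
bot.servo_line([*a,.182],velocity=.12); p("down")
hand.move_gripper(.055); p("55")
hand.move_gripper(.0,strength=20); p("grip")
bot.dwell(.2); p("")
r=vision.read_camera("side"); cv2.imwrite("pics/s4.png",cv2.resize(r["frame"][120:300,210:390],(600,600))[:,:,::-1])
E
```

```text
down 10.33 [497.72  94.   182.59] [ 0.5  0.1 -0. ] [-0.02 -0.02  0.01] 0.085 1.894
55 10.74 [497.3   94.04 182.23] [0.1 0.3 0.4] [ 0.02  0.01 -0.01] 0.0549 1.894
grip 11.0 [497.36  94.14 182.19] [0.7 0.2 2.2] [0.13 0.1  0.01] 0.0418 1.894
 11.2 [497.34  94.12 182.14] [-0.3  0.9  3.1] [0.15 0.01 0.03] 0.0417 1.894
```

View pics/s4.png

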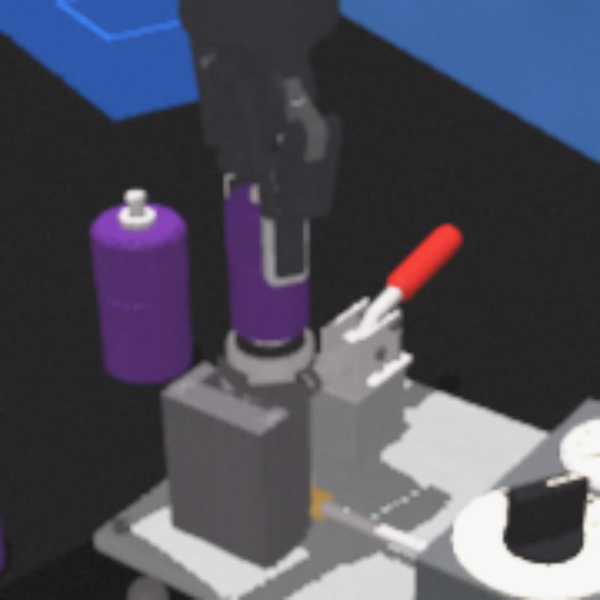

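The picture shows the pads around the head at (285,235), with a width of 41.7 mm (42 expected) and low side forces, so the grasp is centred. Next I firm the grip, press lightly and search by feel with side-force nulling.

Run:
```python
from hl import *
import json
phi=-1.71
hand.move_gripper(.0,strength=60); o=p("60N")
P=np.array([.4972,.094,.182])
for i in range(6):
    if get_obs()["wrist_force"][2]>6: break
    P[2]-=.0005; bot.servo_line(P,down(phi)); o=p("press")
z0=o["position"][2]
d=0
while d<1.0:
    d+=.1; bot.servo_line(P,down(phi+d)); o=p(round(d,2))
    f=o["wrist_force"]
    P[:2]+=np.clip(f[:2]*5e-5,-3e-4,3e-4)
    if np.linalg.norm(f)>25 or abs(o["ft_torque"][2])>.5 or f[2]<1.5 : break
json.dump([P.tolist(),phi+d,z0],open("st.json","w")); print(P)
```

```text
60N 11.47 [497.38  94.09 182.21] [-0.9  1.3  5.8] [ 0.25  0.09 -0.  ] 0.0408 1.894
press 11.72 [497.48  94.1  182.05] [-2.4  1.2  8.5] [0.2  0.27 0.  ] 0.041 1.894
0.1 11.97 [497.74  93.84 182.05] [-0.1 -0.9  8.4] [-0.1   0.11  0.01] 0.0406 1.793
0.2 12.22 [497.55  93.94 181.92] [-1.2  0.7  7.1] [ 0.1   0.11 -0.05] 0.0408 1.693
0.3 12.47 [497.78  93.8  182.06] [-0.2 -1.1  7.7] [-0.23  0.04  0.05] 0.0407 1.593
0.4 12.72 [497.8   93.83 182.1 ] [-0.5 -0.8  8. ] [-0.04  0.06  0.08] 0.0408 1.493
0.5 12.97 [497.75  93.72 182.08] [ 0.1 -0.   7.8] [-0.11  0.05  0.02] 0.0409 1.393
0.6 13.22 [497.46  93.86 181.94] [-1.3  0.1  7.9] [0.08 0.09 0.01] 0.0407 1.293
0.7 13.47 [497.6   93.71 182.01] [ 0.5 -1.   7.7] [-0.17  0.02  0.06] 0.0405 1.194
0.8 13.72 [497.72  93.73 182.08] [-0.1 -0.4  8.8] [-0.07  0.03  0.07] 0.0404 1.093
0.9 13.97 [497.71  93.71 182.09] [ 0.5 -0.3  7.2] [-0.05 -0.01  0.05] 0.0406 0.993
1.0 14.22 [497.28  93.78 181.89] [-1.2  0.1  8.9] [0.09 0.32 0.05] 0.0407 0.895
1.1 14.47 [497.32  93.78 181.84] [-0.7  0.6  7.4] [0.13 0.07 0.02] 0.0406 0.795
[0.49699023 0.09384271 0.1815    ]
```

Run:
```python
from hl import *
import json
P,phi,z0=json.load(open("st.json")); P=np.array(P)
d=0
while d<2.3:
    d+=.1; bot.servo_line(P,down(phi+d)); o=p(round(d,2))
    f=o["wrist_force"]
    P[:2]+=np.clip(f[:2]*5e-5,-3e-4,3e-4)
    if np.linalg.norm(f)>25 or abs(o["ft_torque"][2])>.5 or f[2]<3.5 : break
json.dump([P.tolist(),phi+d,z0],open("st.json","w")); print(P)
```

```text
0.1 14.72 [497.36  93.74 181.98] [-1.1  0.4  7.8] [-0.04  0.14  0.05] 0.0411 0.695
0.2 14.97 [496.8   93.94 181.6 ] [-1.3  1.8  7. ] [0.23 0.27 0.11] 0.041 0.598
0.3 15.22 [496.76  93.93 181.11] [ 1.6  1.1 -1.7] [ 0.16 -0.34 -0.  ] 0.0406 0.499
[0.49695084 0.09400401 0.1815    ]
```

It has caught: Fz fell from 8 to -1.7 N and the tool sank. Now I ease down in steps, watching force and torque.

Run:
```python
from hl import *
import json
P,phi,z0=json.load(open("st.json")); P=np.array(P)
phi+=.05
zt=[.1805,.1795,.178,.176,.174,.1725]
for z in zt:
    P[2]=z; bot.servo_line(P,down(phi),velocity=.03); o=p(z)
    f=o["wrist_force"]; P[:2]+=np.clip(f[:2]*5e-5,-3e-4,3e-4)
    if f[2]>14 or abs(o["ft_torque"][2])>.4: break
json.dump([P.tolist(),phi,z0],open("st.json","w")); print(P)
```

```text
0.1805 15.47 [496.8   93.94 180.17] [ 1.8 -1.1 -2. ] [-0.02 -0.3  -0.02] 0.0409 0.448
0.1795 15.72 [496.85  93.88 179.32] [ 1.1 -0.4 -2.6] [ 0.01 -0.17 -0.02] 0.0408 0.445
0.178 15.97 [496.91  93.87 177.85] [ 0.7  0.1 -2. ] [ 0.03 -0.03  0.02] 0.0407 0.444
0.176 16.22 [496.95  93.9  175.81] [-0.2  0.6 -2.3] [-0.07 -0.04  0.02] 0.0406 0.444
0.174 16.47 [497.31  94.   174.29] [-1.5  0.   2.6] [-0.04  0.11 -0.04] 0.0407 0.444
0.1725 16.72 [497.31  94.01 172.79] [-2.1 -0.5  5.3] [-0.06  0.22  0.04] 0.0409 0.444
[0.49693906 0.09394272 0.1725    ]
```

Run:
```python
from hl import *
import json
P,phi,z0=json.load(open("st.json")); P=np.array(P)
hand.move_gripper(0,strength=90); p("90")
for i in range(14):
    P[2]-=.0005; bot.servo_line(P,down(phi),velocity=.03); o=p(round(P[2],4))
    f=o["wrist_force"]; P[:2]+=np.clip(f[:2]*5e-5,-3e-4,3e-4)
    if f[2]>24 or abs(o["ft_torque"][2])>.5: break
bot.dwell(.3); p("hold")
json.dump([P.tolist(),phi,z0],open("st.json","w"))
r=vision.read_camera("side"); np.savez("side5.npz",**r); cv2.imwrite("pics/s5.png",cv2.resize(r["frame"][120:300,210:390],(600,600))[:,:,::-1])
```

```text
90 16.93 [497.31  94.01 172.87] [-1.5  0.7  5.3] [-0.04  0.13  0.01] 0.0401 0.444
0.172 17.18 [497.28  94.   172.45] [-1.6 -0.6  7. ] [-0.03  0.21  0.01] 0.0409 0.444
0.1715 17.43 [497.28  94.   172.04] [-1.6  0.8  6.5] [-0.07  0.15  0.  ] 0.0402 0.444
0.171 17.68 [497.28  94.03 171.62] [-1.4 -0.2  7.8] [-0.1   0.18 -0.05] 0.0399 0.444
0.1705 17.93 [497.27  94.02 171.2 ] [-1.6 -0.1  7.9] [-0.08  0.24  0.04] 0.0403 0.444
0.17 18.18 [497.25  94.02 170.79] [-1.7 -1.2  9.1] [-0.09  0.24 -0.  ] 0.0399 0.444
0.1695 18.43 [497.29  94.01 170.73] [-2.  -1.  13.8] [-0.07  0.51  0.02] 0.0404 0.444
0.169 18.68 [497.3   94.02 170.7 ] [-3.1 -0.9 20. ] [-0.12  0.8  -0.  ] 0.0404 0.444
0.1685 18.93 [497.29  94.03 170.66] [-5.2 -1.2 23.7] [-0.08  1.06  0.02] 0.0404 0.444
0.168 19.18 [497.33  94.03 170.66] [-6.8 -1.3 28.4] [-0.15  1.32 -0.  ] 0.0404 0.444
hold 19.48 [497.3   94.01 170.64] [-7.3 -0.3 28.8] [-0.14  1.26  0.  ] 0.0401 0.444
```

View pics/s5.png

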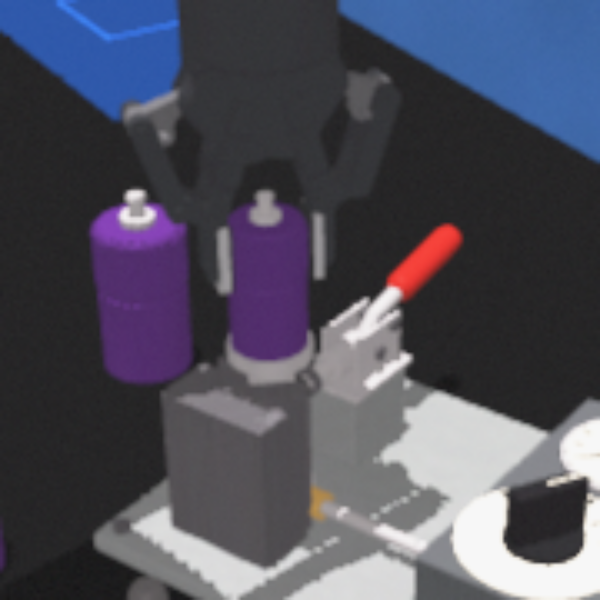

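The sleeve now sits with its rim on the flange at (268,358) and no dark gap, unlike before. There was a hard stop at z=170.7 mm, after the force followed the spring curve. About 7 N of side force remains, so I'll ease it and see whether any travel is left.

Run:
```python
from hl import *
import json
P,phi,z0=json.load(open("st.json")); P=np.array(P); print(P)
for dx in(-.0004,-.0008,-.0012):
    Q=P+[dx,0,0]; bot.servo_line(Q,down(phi),velocity=.03); o=p(dx)
    if abs(o["wrist_force"][0])<2: break
json.dump([Q.tolist(),phi,z0],open("st.json","w"))
bot.dwell(.3);p("")
# image shift of sleeve edges, initial vs now (side cam)
a=np.load("side0.npz")["frame"]; r=vision.read_camera("side"); b=r["frame"]
for n,f in(("start",a),("now",b)):
    h=cv2.cvtColor(f,cv2.COLOR_RGB2HSV); m=(h[...,0]>120)&(h[...,0]<165)&(h[...,1]>60)&(h[...,2]>25)
    m[:, :270]=0; rows=[np.where(m[:,c])[0] for c in range(284,296)]
    print(n,[(x.min(),x.max()) for x in rows if len(x)])
for z in(.13,.118,.202,.19): print(z,proj(r,[.497,.094,z]))
```

```text
[0.49573039 0.09366441 0.168     ]
-0.0004 19.78 [497.19  94.03 170.64] [-3.8 -2.3 25.8] [-0.14  0.89 -0.  ] 0.0402 0.444
-0.0008 20.03 [497.19  94.02 170.68] [-2.5 -1.3 24.7] [-0.18  0.66 -0.04] 0.0405 0.444
-0.0012 20.28 [497.07  94.04 170.65] [-0.9 -1.7 23.8] [-0.13  0.38  0.02] 0.04 0.444
 20.58 [497.09  94.05 170.66] [-1.6 -1.6 22.9] [-0.13  0.35 -0.05] 0.0407 0.444
start [(np.int64(174), np.int64(221)), (np.int64(174), np.int64(222)), (np.int64(174), np.int64(221)), (np.int64(181), np.int64(221)), (np.int64(181), np.int64(221)), (np.int64(181), np.int64(221)), (np.int64(181), np.int64(221)), (np.int64(181), np.int64(221)), (np.int64(174), np.int64(221)), (np.int64(174), np.int64(221)), (np.int64(174), np.int64(221)), (np.int64(174), np.int64(221))]
now [(np.int64(181), np.int64(226)), (np.int64(180), np.int64(227)), (np.int64(181), np.int64(227)), (np.int64(188), np.int64(227)), (np.int64(188), np.int64(227)), (np.int64(188), np.int64(227)), (np.int64(188), np.int64(227)), (np.int64(188), np.int64(227)), (np.int64(180), np.int64(227)), (np.int64(180), np.int64(227)), (np.int64(180), np.int64(227)), (np.int64(181), np.int64(227))]
0.13 [290.25927799 216.51671697]
0.118 [290.45015628 222.4017247 ]
0.202 [289.05173246 179.28663204]
0.19 [289.26074672 185.73079367]
```

The sleeve has dropped 6 to 6.5 rows in the image, which is the full 12 mm. It stays at the stop under a steady 23 N push, and the selector still reads four dots.

```bash
python3 -c "
from workcell import hand_in
print(hand_in())"
```

```text
the job is handed in; nothing more can be done
None
```

The job is handed in at about 21 s, with the sleeve home and the gripper still holding it pushed down.

- **Selector:** I turned it one detent clockwise, from three dots to four. After I let go, the pointer heading measured about -0.17 rad, against about -0.13 expected for four dots. A later picture showed it unchanged.
- **Sleeve:** I gripped the smallest sleeve, the one on the injector, and turned it about 1.4 rad with a light push. The keyways then caught the pin, with the upward force falling from 8 N to about -2 N. I pushed it down against the seal to a hard stop.
- **Last checks:** The side camera shows the sleeve dropped 6 to 6.5 rows, where 12 mm should give about 6, and no gap is left at the rim. The force just before the stop matched the seal's full travel of about 12 N. At the end I was holding it at the stop with about 23 N down, under 2.5 N sideways and a 90 N grip.
- **One disagreement:** The tool itself moved down about 11.4 mm rather than 12 mm. I put this down to give in the grip and arm, because the camera and the forces both say home.
- **Loose parts:** I never moved near them.

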